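Crank the dissecting pan up to its mark

TASK

Fit the loose crank socket-down onto the hex drive inside the round guard of the pan lift, turning it by feel until it drops fully home, and let go of it. Then take it by its orange knob and crank clockwise (seen from above) to raise the pan until its red pointer is level with the middle of the yellow collar. Leave the crank sitting on the drive, and do not knock the jar or the beaker or push on the pan itself.

Things in the scene. Friction and masses are not known exactly. Their poses are not given: they have to be found in the camera images.
- crank: loose hand crank, 0.4 kg, standing on the bench, balancing near its hub. Origin: centre of the hub's underside; z up, x along the arm to the knob. Hub 42 mm across its hex flats, 35 mm high, with a hex socket 31.8 mm across flats, 23 mm deep, open below, two flats facing +x and -x. Arm 22 mm wide, heights 35-46, x from -34 to 88 mm. Foot pin, radius 7 mm, at x = 80 down to height 0
- crank_knob (a point): middle of the crank's orange knob, an upright cylinder of 22 mm diameter, 45 mm tall, spinning freely about its own axis; 80 mm from the hub axis along the crank's x, 70 mm above the crank's origin (heights 47 to 93 mm)
- lift: fixed grey pan lift, origin on the bench under the axis of its hex drive, z up, pan towards +y. Base x -60 to 60, y -55 to 345 mm, 22 mm high; tower of radius 37 mm, 50 mm high. A crank turned clockwise from above raises the pan 24 mm per turn after up to 1.05 rad of free play; it takes about 0.25 Nm (3 N at the knob) and stays where left; turning back lowers it after the same play
- drive_seat (a point): on the drive's axis, at the shoulder (top of the tower, 50 mm above the bench) on which the crank's underside rests when fully home; axes as the lift's
- pan_pointer (a point): tip of the red pointer, a level blade 8 mm wide and 5 mm thick that stands 32 mm out from the +x side of the pan, next to the yellow collar; 30 mm above the pan's underside (82 mm above the bench at the start); it rises with the pan, by at most 50 mm
- collar_mid (a point): middle of the fixed yellow collar (30 mm diameter, 12 mm tall) on the upright steel post (135 mm high) beside the pan: the height for the pointer
- jar: amber jar with a white lid, 60 mm diameter, 90 mm tall, origin under its centre; to be left alone
- beaker: clear open beaker, 68 mm diameter, 85 mm tall, origin under its centre; to be left alone
- knob: the crank's orange knob, origin at the centre of its underside on its own axis, 80 mm from the hub axis and 47.5 mm above the crank's origin; its yaw means nothing
- pan: the lift's aluminium pan, 160 x 240 x 45 mm, blue floor, origin at the centre of its underside, 52 mm above the bench at the start (rim at 97 mm), 255 mm along the lift's +y from the drive; rises along z
- crank_post (a point): middle of the crank's blue square grip post, 20 x 20 mm, sides along the crank's x and y, 36 mm tall, standing on the arm right over the hub: 64 mm above the crank's origin (heights 46 to 82 mm). A round counterweight, radius 15 mm, ends flush with the arm at x = -35 mm
- drive_top (a point): top of the brass hex drive, 70 mm above the bench, 20 mm above the shoulder: 30 mm across flats, its top 7 mm coned to radius 9 mm. The hex's angle differs each time and is not told; at rest it resists turning (0.1 Nm). A steel guard ring stands around it: inner radius 33, outer 37 mm, top 64 mm above the bench
There are look-alikes about, which are no part of the job. Of the things that look like the crank, the largest one is meant.

How it is judged:
On the way, in this order (a step that is already met when the one before it is completed fails the run):
1. the crank sits fully home on the drive, let go of (horizontal distance between crank and drive_seat below 0.004 m and z of crank in the frame of drive_seat between -0.004 and 0.004 m and angle between crank's own z axis and vertical below 0.12 rad and contact force between the fingers and crank below 0.2 N), for 0.2 s.
2. the crank, taken by its knob, is raising the pan (4 mm or more) (contact force between the fingers and knob above 0.3 N and distance of pan_pointer from where it was at the start of the episode above 0.004 m).
At the end, for the whole second after the job is handed in: The crank sits on the drive, fully home (underside within 4 mm of the shoulder and of the drive's axis, upright within 0.12 rad) and at rest, and the pan's pointer is within 5 mm of the collar's middle in height (horizontal distance between crank and drive_seat below 0.004 m and z of crank in the frame of drive_seat between -0.004 and 0.004 m and angle between crank's own z axis and vertical below 0.12 rad and z of pan_pointer in the frame of collar_mid between -0.005 and 0.005 m and linear speed of crank below 0.02 m/s); the robot touches nothing.
It fails at once if the jar or the beaker is moved more than 30 mm or tipped (distance of any of jar, beaker from where it was at the start of the episode above 0.03 m or angle between any of jar, beaker's own z axis and vertical above 0.5 rad).
It fails at once if the robot pushes on the pan itself with more than 10 N (contact force between any of the fingers, the arm and pan above 10 N).
It also fails if it takes over 72 s, if anything falls off the work surface, if the arm or the gripper's body presses on something with over 40 N, if the wrist force passes 120 N, or if a joint passes its speed limit or range.

ROBOT

A 6-joint arm with a two-finger parallel gripper is mounted at the origin on the work surface. World frame = base frame: x ahead of the robot, y to its left, z up, the work surface at z = 0. Lengths are in m, angles in rad, forces in N, time in s.
With the tool pointing down it reaches from about 0.375 to 0.9 m from the base axis. Payload 3.1 kg.
Tool frame: the origin (TCP) lies midway between the tips of the shut fingers; the grasp point (between the pads) lies manip.hold_point_z behind it (manip.hold_point_z is the distance from the TCP to the grasp point, in m); z points along the fingers, y is the direction in which the jaws open and shut (so a half turn about z gives the same grasp; the last joint's range is limited). The gripper opens to 85 mm and grips with 20 to 120 N. Pads are 22 mm wide; open, the fingers measure 114 mm over their backs; the gripper's body (76 mm by 85 mm) begins 54 mm behind the grasp point. The pads swing forward as they close: fully open they stand 13 mm farther back than shut.
Start: joints at [0.941, 0.527, 1.433, -0, 1.181, -0.178], TCP at [0.273, 0.562, 0.231] pointing down, gripper open.
Joint ranges: [-3.08, 3.08], [-0.75, 2.2], [0.22, 2.44], [-1.43, 4.57], [0, 2.65], [-2.85, 2.85]. Speed limits (rad/s): [2.79, 2.79, 3.14, 3.14, 3.14, 3.14].

INTERFACE

Orientations are given as a unit quaternion [x, y, z, w].
In Python, from station import manip, snapshot, workorder, models gives the robot as it stands.
- The arm moves only by the tool jog_arm, never from a script. Its argument "commands" is a list of rows, each a list of 5 numbers: the opening in per cent of the stroke, from 0 (shut) to 100 (fully open), then the shift along the world's x, y, z in cm, then the turn about the world's z in rad. A call has 1 to 8 rows; each row shifts and turns the pose as measured when the row begins; what a row does not reach is not made up. A row lasts 1/12 s, in which the tool goes at most 41.7 mm and 7.16 degrees, less where a joint would pass 70% of its speed; a pose out of reach is approached as far as the arm can. A call with a gripper value outside its range is refused whole. The fingers move at their own pace and stop on an object; "squeeze" is the grip in N (left out, the last holds). Time passes only in rows, so rows that do not move let the fingers close. It gives the time, the measured TCP pose, the force and the opening at its end, in the units of the state.
- manip.sense(): the state, without advancing time (a new reading comes with each control period).
- snapshot(name): name is "scene" or "top"; returns a dict with "image" (420x560x3 uint8, red, green, blue), "intrinsics" (3x3 intrinsics, pixels), "extrinsics" (4x4, takes a point from camera to world coordinates). Camera axes: x right, y down, z forward; pixel columns grow to the right and rows downward; lengths in m; the calibration is good to about 2 mm. A picture is of the moment at which its call begins. There is no depth.
- workorder.sign_off(): hands the job in, once; it reports no verdict.
Trained networks look in a picture, given as the dict that the camera call returned (one of the last four; its "shot" number tells which), for a name from the list of things; names that differ only in an ending like _2 or _b are one class to them, and where a whole thing is asked for, a point or a joint stands for the part that bears it (a point fixed in the world has none). Each returns a list of dicts, best first, with "score" (0 to 1); they miss things now and then, are a little off and sometimes report something else, mostly with a low value. They report only what shows in the picture. A call takes as long as a camera call. They do not tell look-alikes from the thing itself.
- models.find_in(picture, name): "centre" ([x, y, z] in m, in world coordinates, good to about 4 mm: the middle of the surface that is visible of it).
- models.pinpoint(picture, name): "centre" ([x, y, z] in m, in world coordinates, good to about 4 mm: a listed point, or the origin of a listed thing).
The state is a dict: "t": time; "q": joint angles; "qd": joint speeds; "tau": joint torques, N m; "tcp_pos": TCP position; "tool_rot": TCP orientation; "force": force on the tool from outside, world axes, zero at the start; "ft_torque": the same for the moment, N m; "finger_gap": opening from 0.0 (shut) to 1.0 (fully open).
Only numpy, scipy, OpenCV 4.12 (cv2) and the standard library are available. Lean on these libraries where they do the work, as an engineer would, in place of code of your own. Each camera call takes 0.05 s, during which the arm holds its last target. There are 200 camera calls.

## Working session

There is one attempt and no reset: what is moved stays moved. The work goes in short steps, Python scripts to look and compute and a tool call to move; the robot and the scene stay as the last step left them, time stands still between calls to the robot, and variables do not carry over. Pictures are saved under pics/ and viewed, about 8 in all and at most 12, crops included, and the job is handed in when it is done.

Besides the shell and the picture viewer there is one more tool, called after "Emit:" as name([rows], argument=value, ...), one row to a line, values as JSON. jog_arm: Moves the arm, as the interface text tells. Its arguments: {"type":"object","properties":{"commands":{"type":"array","items":{"type":"array","items":{"type":"number"}}},"squeeze":{"type":"number"}},"required":["commands"]}

```bash
mkdir -p pics; cat > h.py <<'E'
from station import manip, snapshot, workorder, models
import numpy as np, cv2
def save(p,n,crop=None,s=1):
    im=p["image"]
    if crop: a,b,c,d=crop; im=im[a:b,c:d]
    im=cv2.resize(im,None,fx=s,fy=s,interpolation=cv2.INTER_CUBIC)
    cv2.imwrite("pics/"+n,im[:,:,::-1])
def ray(p,u,v,z):
    K=np.array(p["intrinsics"]);T=np.array(p["extrinsics"])
    d=T[:3,:3]@np.linalg.solve(K,[u,v,1]);o=T[:3,3]
    return o+d*(z-o[2])/d[2]
def proj(p,X):
    K=np.array(p["intrinsics"]);T=np.array(p["extrinsics"])
    c=T[:3,:3].T@(np.array(X)-T[:3,3]);q=K@c;return q[:2]/q[2]
E
python3 - <<'E'
from h import *
print(manip.hold_point_z, manip.sense())
ps={n:snapshot(n) for n in("scene","top")}
for n,p in ps.items():
    save(p,n+"0.png",s=1.4)
    print(n,np.array(p["extrinsics"]).round(3).tolist())
    for k in["crank","crank_knob","crank_post","drive_seat","drive_top","lift","pan_pointer","collar_mid","jar","beaker","pan"]:
        r=models.pinpoint(p,k)
        print(n,k,[(np.round(x["centre"],3).tolist(),round(x["score"],2),proj(p,x["centre"]).round().tolist()) for x in r[:4]])
print(manip.sense()["t"])
E
```

```text
0.0187 {'t': 0.0, 'q': array([ 9.40543808e-01,  5.28442893e-01,  1.43390476e+00, -3.41196437e-06,
        1.18136706e+00, -1.78466947e-01]), 'qd': array([ 0.00120814,  0.00175589, -0.0004178 , -0.00051993,  0.00066341,
        0.00029721]), 'tau': array([ 8.85192958e-05, -4.42354774e+01, -1.78020144e+01, -2.82708716e-04,
        8.45799863e-03,  8.53621430e-06]), 'tcp_pos': array([0.27239024, 0.56173415, 0.23034712]), 'tool_rot': array([ 2.23975797e-01,  9.74594129e-01, -9.76083762e-04, -4.15991093e-04]), 'force': array([ 0.11962241,  0.03370815, -0.46894893]), 'ft_torque': array([-0.02048591, -0.00846381, -0.03453712]), 'finger_gap': 1.0010040061784797}
scene [[-0.226, 0.499, -0.837, 1.326], [0.974, 0.132, -0.184, 0.212], [0.019, -0.856, -0.516, 0.58], [0.0, 0.0, 0.0, 1.0]]
scene crank [([0.51, -0.344, -0.002], 0.76, [137.0, 218.0]), ([0.476, -0.241, 0.002], 0.71, [180.0, 215.0]), ([0.421, -0.115, -0.001], 0.56, [233.0, 212.0])]
scene crank_knob [([0.455, -0.075, 0.048], 0.95, [243.0, 204.0]), ([0.4, -0.2, 0.071], 0.88, [203.0, 180.0])]
scene crank_post [([0.422, -0.123, 0.043], 0.9
[... 1312 characters left out ...]
.062], 0.62, [402.0, 252.0]), ([0.418, -0.123, 0.041], 0.58, [350.0, 279.0])]
top drive_seat [([0.559, 0.127, 0.052], 0.79, [241.0, 220.0])]
top drive_top [([0.558, 0.127, 0.068], 0.88, [240.0, 219.0])]
top lift [([0.554, 0.126, 0.002], 0.69, [243.0, 224.0]), ([0.556, 0.128, 0.073], 0.51, [240.0, 220.0])]
top pan_pointer [([0.635, 0.349, 0.083], 0.87, [141.0, 187.0])]
top collar_mid [([0.621, 0.381, 0.106], 0.63, [123.0, 192.0]), ([0.476, -0.24, 0.062], 0.52, [402.0, 252.0])]
top jar [([0.701, -0.291, -0.003], 0.7, [409.0, 161.0])]
top beaker [([0.73, -0.124, 0.0], 0.76, [343.0, 151.0])]
top pan [([0.514, 0.378, 0.051], 0.63, [132.0, 242.0]), ([0.62, 0.381, 0.104], 0.52, [123.0, 193.0])]
1.2
```

View pics/scene0.png

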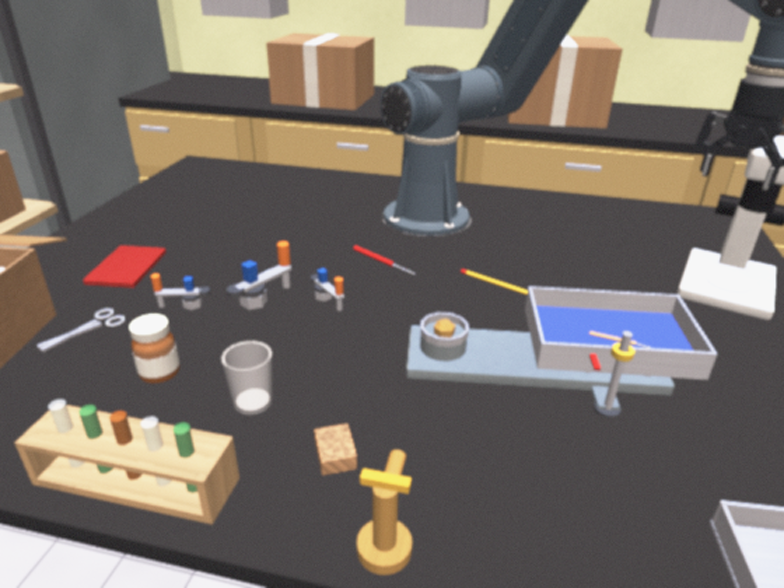

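View pics/top0.png

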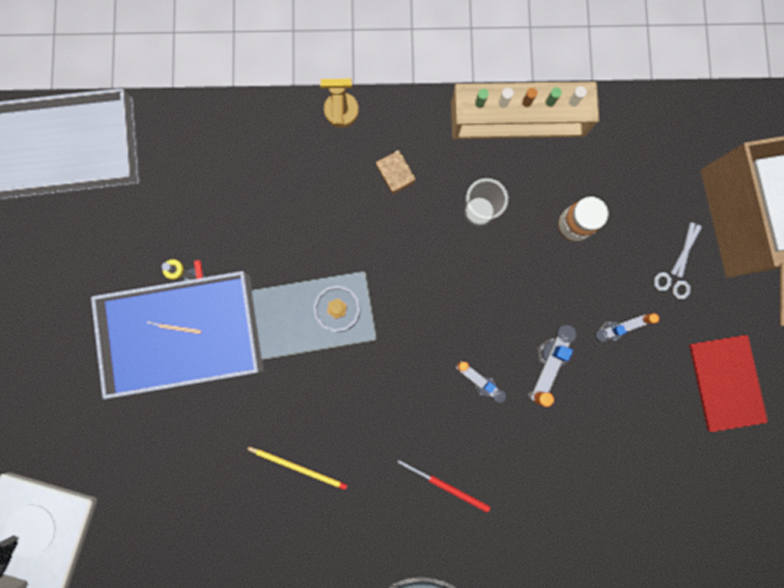

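Picture 1 (scene) and picture 2 (top) show three cranks. The largest is the middle one, with its post at top-view px (563,352)/1.4 and its knob at (543,399)/1.4. The hub is at (0.476,-0.239) and the knob at (0.404,-0.202), 81 mm apart, which matches the 80 mm given. The crank's x points at about 152°. The drive is at (0.557,0.127), and the collar is about 22 mm above the pointer.

Emit:
jog_arm([
  [100,1,-4.0,0,0],
  [100,1,-4.0,0,0],
  [100,1,-4.0,0,0],
  [100,1,-4.0,0,0],
  [100,1,-4.0,0,0],
  [100,1,-4.0,0,0],
  [100,1,-4.0,0,0],
  [100,1,-4.0,0,0],
])

```text
t: 1.87
tcp_pos: [0.3522, 0.2437, 0.232]
tool_rot: [0.216, 0.976, 0.006, 0.003]
force: [1.4, -0.4, -0.3]
finger_gap: 1.003
```

Emit:
jog_arm([
  [100,1,-4.0,0,0],
  [100,1,-4.0,0,0],
  [100,1,-4.0,0,0],
  [100,1,-4.0,0,0],
  [100,1,-4.0,0,0],
  [100,1,-4.0,0,0],
  [100,1,-4.0,0,0],
  [100,1,-4.0,0,-0.03],
])

```text
t: 2.53
tcp_pos: [0.431, -0.0807, 0.235]
tool_rot: [0.231, 0.973, 0.006, 0.007]
force: [1.4, 0.1, 0.4]
finger_gap: 0.997
```

```bash
python3 - <<'E'
from h import *
p=snapshot("top")
im=p["image"]; 
# masks: orange knob and blue post of the largest crank, near its known place
hsv=cv2.cvtColor(im,cv2.COLOR_RGB2HSV)
for n,lo,hi,c,z in(("knob",(5,150,150),(20,255,255),(388,284),.093),("post",(100,120,80),(125,255,255),(402,252),.082)):
    m=cv2.inRange(hsv,lo,hi); k,_,st,ce=cv2.connectedComponentsWithStats(m)
    for i in range(1,k):
        if st[i,4]>25 and np.hypot(*(ce[i]-c))<25: print(n,ce[i].round(1),st[i],ray(p,*ce[i],z).round(4))
save(p,"drive.png",(170,270,190,290),6)
for k in("crank_post","crank_knob"):
    print(k,[(x["centre"],x["score"]) for x in models.pinpoint(p,k)[:3]])
E
```

```text
post [402.1 251.8] [395 247  14  11 107] [ 0.4764 -0.2344  0.082 ]
crank_post [([0.511, -0.3411, 0.0447], 0.65), ([0.4743, -0.2382, 0.0625], 0.62)]
crank_knob [([0.5277, -0.3949, 0.0464], 0.69)]
```

View pics/drive.png

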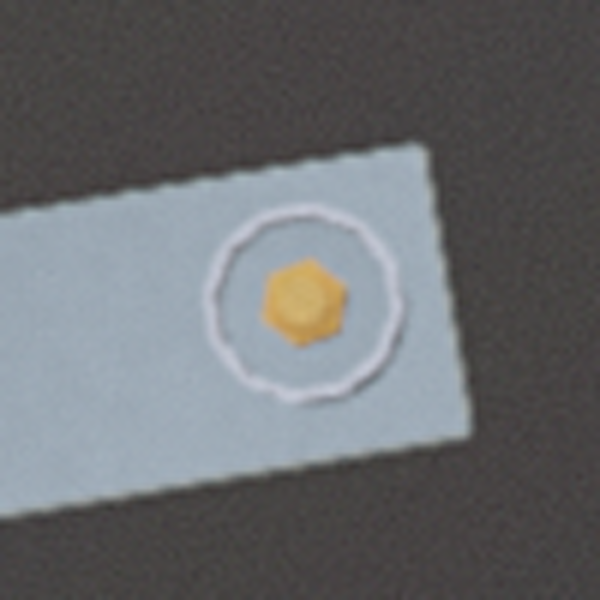

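Picture 3 shows the brass hex at crop px (305,302), with corners at about (312,257) and (348,292) on a clean outline. Its flats face about 19° mod 60 in the world, so the crank needs roughly 139° yaw. I'll refine this in code while approaching the post.

Emit:
jog_arm([
  [100,1.2,-3.9,-1,0],
  [100,1.1,-3.9,-1,0],
  [100,1.1,-3.9,-1.5,0],
  [100,1.1,-3.6,-1.5,0],
  [100,0,0,0,0],
])

```text
t: 3.1
tcp_pos: [0.4759, -0.2295, 0.1852]
tool_rot: [0.229, 0.973, 0.007, 0.008]
force: [0.8, -0.4, -0.4]
finger_gap: 1.001
```

```bash
python3 - <<'E'
from h import *
print(manip.sense()["tcp_pos"])
p=snapshot("top");im=p["image"]
big=cv2.resize(im[170:270,190:290],None,fx=8,fy=8,interpolation=cv2.INTER_CUBIC)
hsv=cv2.cvtColor(big,cv2.COLOR_RGB2HSV)
m=cv2.inRange(hsv,(10,90,100),(30,255,255))
cs,_=cv2.findContours(m,0,2)
c=max(cs,key=cv2.contourArea)[:,0].astype(float)
px=(c+.5)/8-.5+[190,170]
W=np.array([ray(p,u,v,.063)[:2] for u,v in px])
hull=cv2.convexHull((W*1e5).astype(np.float32))[:,0]/1e5
mo=cv2.moments((hull*1e5).astype(np.float32));ctr=np.array([mo['m10'],mo['m01']])/mo['m00']/1e5
print("hex ctr@.063",ctr,"area mm2",mo['m00']/1e4,"expect",779)
def H(d): return max((hull-ctr)@d)
best=[]
for a in np.arange(0,60,1.):
    best.append((sum(H(np.array([np.cos(t),np.sin(t)])) for t in np.radians(a+60*np.arange(6)))/6,a))
best.sort();print([(round(b*1e3,2),a) for b,a in best[:6]],best[-1])
g=cv2.inRange(cv2.cvtColor(big,cv2.COLOR_RGB2GRAY),0,255)
lum=big.min(axis=2); m2=(lum>195).astype(np.uint8)
cs,_=cv2.findContours(m2,0,2); c=max(cs,key=cv2.contourArea)
(e,ax,an)=cv2.fitEllipse(c); u=(np.array(e)+.5)/8-.5+[190,170]
print("ring",u,np.array(ax)/8,ray(p,*u,.064))
s=snapshot("scene")
for k in("crank_post","crank_knob","collar_mid","pan_pointer"):
    print(k,[(np.round(x["centre"],4),x["score"]) for x in models.pinpoint(s,k)[:3]])
E
```

```text
[ 0.4759488  -0.22947614  0.18519901]
hex ctr@.063 [0.55709594 0.1273882 ] area mm2 687.946155872345 expect 779
[(np.float64(14.28), np.float64(20.0)), (np.float64(14.28), np.float64(21.0)), (np.float64(14.3), np.float64(19.0)), (np.float64(14.33), np.float64(22.0)), (np.float64(14.35), np.float64(18.0)), (np.float64(14.39), np.float64(23.0))] (np.float64(0.01566027479965004), np.float64(49.0))
ring [238.20986557 235.4118042 ] [0.63394415 1.40906286] [0.5220605  0.13254295 0.064     ]
crank_post [(array([ 0.424, -0.124,  0.043]), 0.85), (array([ 0.5108, -0.3443,  0.0477]), 0.78), (array([ 0.4753, -0.2346,  0.0607]), 0.65)]
crank_knob [(array([ 0.4533, -0.0725,  0.0446]), 0.9), (array([ 0.4026, -0.2004,  0.0711]), 0.83), (array([ 0.5259, -0.3939,  0.0499]), 0.72)]
collar_mid [(array([0.6176, 0.3782, 0.102 ]), 0.63), (array([ 0.729 , -0.1223, -0.0035]), 0.35)]
pan_pointer [(array([0.6318, 0.3486, 0.0797]), 0.97)]
```

Emit:
jog_arm([
  [100,0,-0.75,-3.5,0],
  [100,0,0,-3.5,0],
  [100,0,0,-3.5,0],
  [100,0,0,-2.0,0],
  [100,0,0,0,0],
])

```text
t: 3.82
tcp_pos: [0.477, -0.2253, 0.0668]
tool_rot: [0.221, 0.975, 0.005, 0.015]
force: [-0.8, -0.2, 1.0]
finger_gap: 0.999
```

Emit:
jog_arm([
  [100,0,-1.2,0,0],
  [100,0,0,-0.8,0],
  [100,0,0,-0.5,0],
])

```text
t: 4.07
tcp_pos: [0.4785, -0.2367, 0.0565]
tool_rot: [0.219, 0.976, 0.004, 0.016]
force: [-0.2, -0.2, -0.8]
finger_gap: 1.004
```

Emit:
jog_arm([
  [100,-0.15,0,-0.35,0],
  [50,0,0,0,0],
  [20,0,0,0,0],
  [0,0,0,0,0],
  [0,0,0,0,0],
  [0,0,0,0,0],
  [0,0,0,0,0],
  [0,0,0,0,0],
], squeeze=60)

```text
t: 4.73
tcp_pos: [0.479, -0.2386, 0.0565]
tool_rot: [0.219, 0.975, 0.002, 0.02]
force: [0.0, 0.6, -2.5]
finger_gap: 0.222
```

Emit:
jog_arm([
  [0,0,0,0,0],
  [0,0,0,0,0],
  [0,0,0,1,0],
  [0,0,0,2,0],
  [0,0,0,2,0],
])

```text
t: 5.15
tcp_pos: [0.4747, -0.2352, 0.1032]
tool_rot: [0.22, 0.975, 0.006, 0.013]
force: [0.7, -0.4, -4.9]
finger_gap: 0.223
```

Emit:
jog_arm([
  [0,0,0,4,0],
  [0,0.2,1,4,-0.03],
  [0,0.8,3.8,0,-0.03],
  [0,0.8,3.8,0,-0.03],
  [0,0.8,3.8,0,-0.03],
  [0,0.8,3.8,0,-0.03],
  [0,0.8,3.8,0,-0.03],
  [0,0.8,3.8,0,-0.03],
])

```text
t: 5.82
tcp_pos: [0.5232, 0.0031, 0.1926]
tool_rot: [0.333, 0.943, 0.002, 0.016]
force: [1.0, -0.3, -4.9]
finger_gap: 0.217
```

Emit:
jog_arm([
  [0,0.8,3.6,0,-0.02],
  [0,0.8,3.4,0,-0.02],
  [0,0.8,2.8,0,0],
  [0,0,0,0,0],
  [0,0,0,0,0],
])

```text
t: 6.23
tcp_pos: [0.5421, 0.1156, 0.192]
tool_rot: [0.349, 0.937, 0.002, 0.012]
force: [-0.1, -0.5, -5.7]
finger_gap: 0.218
```

Emit:
jog_arm([
  [0,1.5,1.1,-1.5,0.02],
  [0,0,0,-1.5,0],
  [0,0,0,0,0],
])

```text
t: 6.48
tcp_pos: [0.5548, 0.1264, 0.1615]
tool_rot: [0.338, 0.941, 0.001, 0.01]
force: [-2.1, -0.2, -5.6]
finger_gap: 0.219
```

```bash
python3 - <<'E'
from h import *
s=manip.sense();print(s["tcp_pos"],s["tool_rot"])
ps={n:snapshot(n) for n in("scene","top")}
for n,p in ps.items():
    for k in("crank","crank_post","crank_knob"):
        print(n,k,[(np.round(x["centre"],4),round(x["score"],2)) for x in models.pinpoint(p,k) if x["centre"][1]>0.05][:2])
a=cv2.resize(ps["scene"]["image"][130:290,230:420],None,fx=4,fy=4,interpolation=2)[:600,:]
cv2.imwrite("pics/held.png",a[:,:,::-1])
E
```

```text
[0.55480369 0.1263588  0.16145875] [0.33826142 0.94099496 0.00129401 0.01029683]
scene crank [(array([0.5512, 0.1271, 0.107 ]), 0.81)]
scene crank_post [(array([0.5514, 0.1285, 0.1686]), 0.64)]
scene crank_knob [(array([0.4894, 0.181 , 0.1748]), 0.59), (array([0.556 , 0.1294, 0.0718]), 0.37)]
top crank [(array([0.5528, 0.1299, 0.1054]), 0.66)]
top crank_post []
top crank_knob [(array([0.4948, 0.1785, 0.1787]), 0.7)]
```

View pics/held.png

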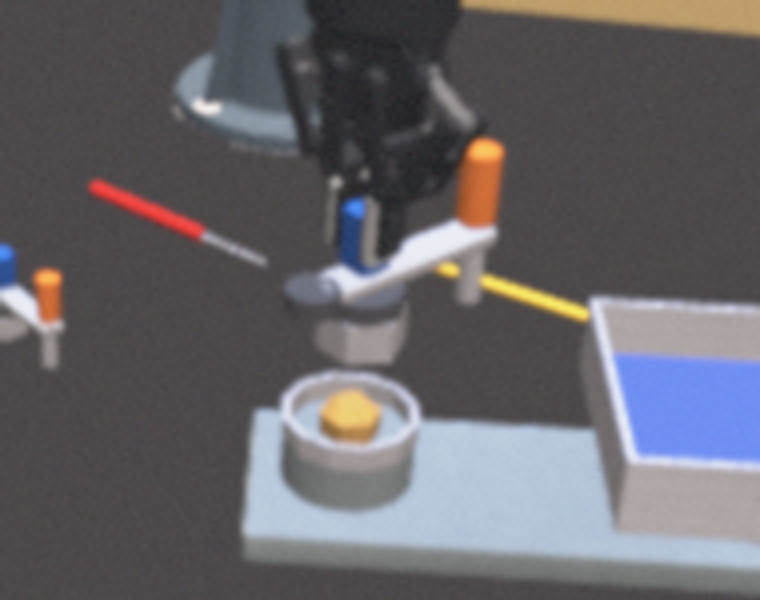

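Picture 4 shows the crank held level above the drive at px (350,415), knob towards (480,185) and clear of the pan. I'll shift it +4.5 mm in x and −1.5 mm in y, then descend.

Emit:
jog_arm([
  [0,0.45,-0.15,-1,0],
  [0,0,0,-1,0],
  [0,0,0,-0.8,0],
  [0,0,0,0,0],
])

```text
t: 7.22
tcp_pos: [0.5639, 0.1244, 0.1358]
tool_rot: [0.339, 0.941, 0.004, 0.016]
force: [0.2, 0.6, -4.3]
finger_gap: 0.222
```

Emit:
jog_arm([
  [0,-0.4,0.05,0,0],
  [0,0,0,-0.5,0],
  [0,0,0,-0.3,0],
])

```text
t: 7.47
tcp_pos: [0.559, 0.125, 0.1261]
tool_rot: [0.339, 0.941, 0.003, 0.015]
force: [0.3, -0.8, -4.4]
finger_gap: 0.221
```

Emit:
jog_arm([
  [0,0,0,-0.4,0],
  [0,0,0,-0.4,0],
])

```text
t: 7.63
tcp_pos: [0.559, 0.1252, 0.1175]
tool_rot: [0.339, 0.941, 0.003, 0.015]
force: [-0.2, 0.0, -5.0]
finger_gap: 0.219
```

Emit:
jog_arm([
  [0,0,0,-0.4,0],
  [0,0,0,0,0],
])

```text
t: 7.8
tcp_pos: [0.5586, 0.1252, 0.1123]
tool_rot: [0.339, 0.941, 0.003, 0.015]
force: [0.2, -0.9, -4.3]
finger_gap: 0.222
```

Emit:
jog_arm([
  [0,0,0,-0.3,0],
  [0,0,0,-0.3,0],
])

```text
t: 7.97
tcp_pos: [0.5592, 0.1254, 0.1065]
tool_rot: [0.339, 0.941, 0.004, 0.015]
force: [-8.0, 5.3, 29.4]
finger_gap: 0.224
```

Emit:
jog_arm([
  [0,0,0,0.1,0],
  [40,0,0,0,0],
  [100,0,0,0,0],
  [100,0,0,0,0],
  [100,0,0,0,0],
  [100,0,0,1,0],
  [100,0,0,3,0],
  [100,0,0,3,0],
])

```text
t: 8.63
tcp_pos: [0.5584, 0.1251, 0.1776]
tool_rot: [0.339, 0.941, 0.003, 0.013]
force: [0.1, -0.1, 0.3]
finger_gap: 0.999
```

```bash
python3 - <<'E'
from h import *
s=manip.sense();print(s["tcp_pos"],s["force"])
ps={n:snapshot(n) for n in("scene","top")}
for n,p in ps.items():
    for k in("crank","crank_post","crank_knob","knob","pan_pointer","collar_mid"):
        print(n,k,[(np.round(x["centre"],4),round(x["score"],2)) for x in models.pinpoint(p,k) if x["centre"][1]>0.05][:2])
a=cv2.resize(ps["scene"]["image"][150:300,240:440],None,fx=4,fy=4,interpolation=2)
cv2.imwrite("pics/seated.png",a[:,:,::-1])
E
```

```text
[0.5584176  0.12510447 0.17762455] [ 0.06563149 -0.06780512  0.30756623]
scene crank [(array([0.5563, 0.1265, 0.0492]), 0.87)]
scene crank_post [(array([0.5565, 0.1302, 0.115 ]), 0.87)]
scene crank_knob [(array([0.4925, 0.1811, 0.1205]), 0.87)]
scene knob [(array([0.4951, 0.1786, 0.0975]), 0.71), (array([0.5584, 0.1323, 0.1129]), 0.35)]
scene pan_pointer [(array([0.6352, 0.3506, 0.0811]), 0.85)]
scene collar_mid [(array([0.6171, 0.3785, 0.1036]), 0.54)]
top crank [(array([0.5563, 0.1278, 0.0501]), 0.83)]
top crank_post [(array([0.5567, 0.1278, 0.109 ]), 0.71), (array([0.5591, 0.1259, 0.0474]), 0.66)]
top crank_knob [(array([0.4976, 0.1784, 0.1205]), 0.84)]
top knob [(array([0.4927, 0.1786, 0.0982]), 0.51)]
top pan_pointer [(array([0.6381, 0.3499, 0.0834]), 0.59)]
top collar_mid [(array([0.6219, 0.3806, 0.1076]), 0.67)]
```

View pics/seated.png

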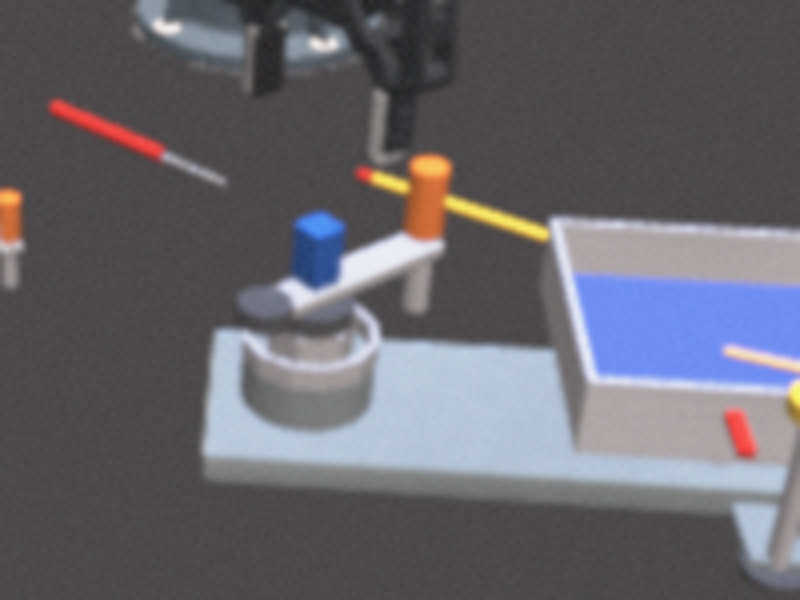

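Picture 5 shows the crank fully home on the drive and let go, with its hub inside the ring at px (310,340) and the knob at (430,195). The network puts its origin at z 0.050. Next I move over the knob, turning the jaws parallel to the pan's edge.

Emit:
jog_arm([
  [100,-1.05,0.9,0,-0.12],
  [100,-1.05,0.9,0,-0.12],
  [100,-1.05,0.9,0,-0.12],
  [100,-1.05,0.9,0,-0.12],
  [100,-1.05,0.9,0,-0.12],
  [100,-1.05,0.9,0,-0.12],
  [100,0,0,0,0],
])

```text
t: 9.92
tcp_pos: [0.4942, 0.1798, 0.1752]
tool_rot: [0.66, 0.751, -0.003, 0.014]
force: [0.4, -0.5, 0.5]
finger_gap: 0.996
```

Emit:
jog_arm([
  [100,0.1,-0.15,-3,0],
  [100,0,0,-2.5,0],
  [100,0,0,-0.8,0],
  [100,0,0,0,0],
])

```text
t: 10.25
tcp_pos: [0.4991, 0.1785, 0.1124]
tool_rot: [0.655, 0.756, -0.0, 0.017]
force: [-0.6, 0.0, -0.3]
finger_gap: 0.999
```

Emit:
jog_arm([
  [100,-0.4,0,-0.2,0],
  [40,0,0,0,0],
  [15,0,0,0,0],
  [0,0,0,0,0],
  [0,0,0,0,0],
  [0,0,0,0,0],
  [0,0,0,0,0],
  [0,0,0,0,0],
], squeeze=30)

```text
t: 10.92
tcp_pos: [0.498, 0.1778, 0.1141]
tool_rot: [0.654, 0.757, 0.002, 0.019]
force: [0.3, -1.1, -2.8]
finger_gap: 0.245
```

Emit:
jog_arm([
  [0,1.54,1.41,0,0],
  [0,1.85,0.97,0,0],
  [0,0,0,0,0],
])

```text
t: 11.17
tcp_pos: [0.5289, 0.1994, 0.1134]
tool_rot: [0.653, 0.757, -0.003, 0.018]
force: [2.3, 0.3, 0.4]
finger_gap: 0.246
```

Emit:
jog_arm([
  [0,2.0,0.6,0,0],
  [0,2.08,0,0,0],
  [0,2.0,-0.55,0,0],
  [0,1.8,-1.0,0,0],
  [0,0,0,0,0],
])

```text
t: 11.58
tcp_pos: [0.597, 0.1934, 0.1139]
tool_rot: [0.653, 0.758, -0.008, 0.008]
force: [0.6, 0.0, -2.7]
finger_gap: 0.248
```

Emit:
jog_arm([
  [0,1.7,-1.25,0,0],
  [0,1.3,-1.65,0,0],
  [0,0.85,-1.9,0,0],
  [0,0.3,-2.07,0,0],
  [0,0,0,0,0],
])

```text
t: 12.0
tcp_pos: [0.636, 0.1334, 0.1145]
tool_rot: [0.653, 0.757, -0.0, 0.004]
force: [0.2, 0.9, -1.2]
finger_gap: 0.243
```

Emit:
jog_arm([
  [0,-0.05,-2.08,0,0],
  [0,-0.6,-2.0,0,0],
  [0,-1.1,-1.78,0,0],
  [0,-1.5,-1.45,0,0],
  [0,0,0,0,0],
])

```text
t: 12.42
tcp_pos: [0.6094, 0.0654, 0.116]
tool_rot: [0.653, 0.757, 0.011, 0.012]
force: [0.5, -1.4, -3.3]
finger_gap: 0.246
```

```bash
python3 - <<'E'
from h import *
for n in("scene","top"):
    p=snapshot(n)
    for k in("crank","crank_knob","pan_pointer","collar_mid","pan"):
        print(n,k,[(np.round(x["centre"],4),round(x["score"],2)) for x in models.pinpoint(p,k) if x["centre"][1]>0.03][:2])
E
```

```text
scene crank []
scene crank_knob [(array([0.6069, 0.0678, 0.1226]), 0.56)]
scene pan_pointer [(array([0.6332, 0.3484, 0.0928]), 0.59), (array([0.6206, 0.3793, 0.1037]), 0.17)]
scene collar_mid [(array([0.6212, 0.3781, 0.1046]), 0.57)]
scene pan [(array([0.5164, 0.3798, 0.062 ]), 0.74)]
top crank [(array([0.5557, 0.1274, 0.0441]), 0.47)]
top crank_knob [(array([0.6141, 0.0715, 0.1194]), 0.41)]
top pan_pointer [(array([0.639 , 0.3485, 0.0942]), 0.64)]
top collar_mid [(array([0.6216, 0.3805, 0.1066]), 0.59)]
top pan [(array([0.5166, 0.3799, 0.0627]), 0.88)]
```

Emit:
jog_arm([
  [0,-1.8,-1.1,0,0],
  [0,-2.0,-0.6,-0.1,0],
  [0,-2.1,0,-0.1,0],
  [0,-2.05,0.5,0,0],
  [0,0,0,0,0],
])

```text
t: 13.43
tcp_pos: [0.5509, 0.0497, 0.1207]
tool_rot: [0.652, 0.757, 0.024, 0.033]
force: [-1.3, 5.1, -6.8]
finger_gap: 0.245
```

Emit:
jog_arm([
  [0,0,0,-0.2,0],
  [0,0,0,0,0],
])

```text
t: 13.6
tcp_pos: [0.5521, 0.0493, 0.1201]
tool_rot: [0.652, 0.757, 0.025, 0.034]
force: [1.2, -0.1, -1.2]
finger_gap: 0.25
```

```bash
python3 - <<'E'
from h import *
s=manip.sense();print(s["q"],s["tcp_pos"],s["tool_rot"],s["force"],s["ft_torque"])
p=snapshot("scene")
for k in("crank","crank_knob","crank_post","pan_pointer"):
    print(k,[(np.round(x["centre"],4),round(x["score"],2)) for x in models.pinpoint(p,k) if x["centre"][1]>0.03][:2])
a=cv2.resize(p["image"][130:280,220:420],None,fx=4,fy=4,interpolation=2)
cv2.imwrite("pics/mid.png",a[:,:,::-1])
E
```

```text
[-0.11404645  0.56697397  1.77302043  0.00412103  0.71723163 -0.26575408] [0.55206469 0.04929932 0.1201243 ] [0.65204093 0.75700875 0.0248289  0.03411608] [ 1.21808812 -0.13406796 -1.18676062] [-0.07595353  0.0792268  -0.06840938]
crank [(array([0.5537, 0.1256, 0.0516]), 0.64)]
crank_knob [(array([0.5474, 0.0515, 0.1277]), 0.68), (array([0.634 , 0.3491, 0.0966]), 0.61)]
crank_post [(array([0.5508, 0.1308, 0.115 ]), 0.82)]
pan_pointer [(array([0.6362, 0.3476, 0.0984]), 0.91), (array([0.5492, 0.1321, 0.1162]), 0.36)]
```

View pics/mid.png

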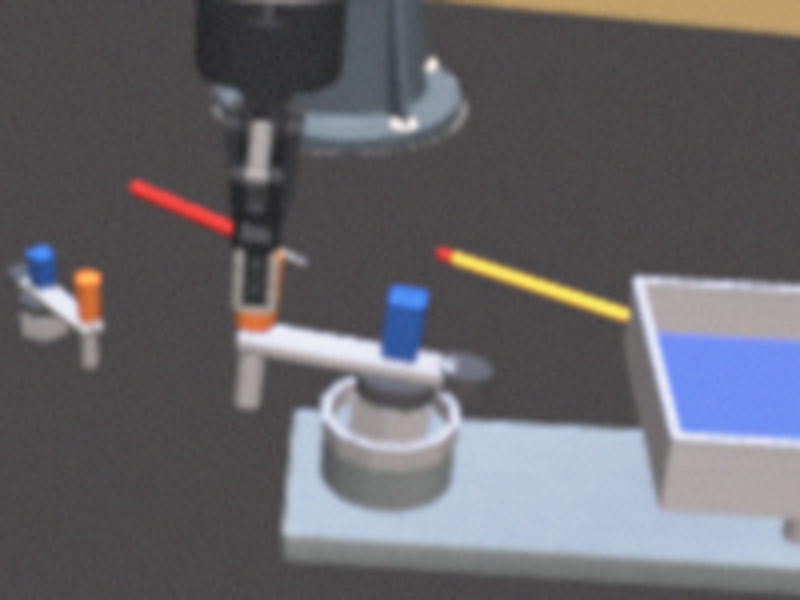

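Picture 6 shows the crank still on the drive but tilted a little. The gripper has leaned back and is lifting the knob at px (258,310). I'll let go so it drops flat, then take it again.

Emit:
jog_arm([
  [50,0,0,0,0],
  [100,0,0,0,0],
  [100,0,0,0,0],
  [100,0,0,0,0],
  [100,0,0,2,0],
  [100,0,0,3,0],
  [100,0,0,0,0],
])

```text
t: 14.43
tcp_pos: [0.5473, 0.0527, 0.1668]
tool_rot: [0.652, 0.757, 0.022, 0.027]
force: [2.4, -0.0, -0.5]
finger_gap: 0.999
```

Emit:
jog_arm([
  [100,2,0,1,0],
  [100,2,0,0,0],
  [100,0,0,0,0],
])

```text
t: 14.68
tcp_pos: [0.5857, 0.054, 0.1776]
tool_rot: [0.652, 0.757, 0.021, 0.025]
force: [0.2, 1.1, -0.9]
finger_gap: 0.998
```

```bash
python3 - <<'E'
from h import *
s=manip.sense();print(s["q"],s["tcp_pos"],s["tool_rot"])
for n in("scene","top"):
    p=snapshot(n)
    for k in("crank","crank_knob","crank_post","pan_pointer"):
        print(n,k,[(np.round(x["centre"],4),round(x["score"],2)) for x in models.pinpoint(p,k) if x["centre"][1]>0.03][:2])
E
```

```text
[-0.10125868  0.52158212  1.63033612  0.00803847  0.92379589 -0.25503223] [0.58572944 0.05397054 0.17756619] [0.65210441 0.75740641 0.02148972 0.02517078]
scene crank [(array([0.5543, 0.1254, 0.0517]), 0.58)]
scene crank_knob [(array([0.554 , 0.0478, 0.1232]), 0.72), (array([ 5.544e-01,  1.281e-01, -5.000e-04]), 0.63)]
scene crank_post [(array([0.5541, 0.1286, 0.1118]), 0.95), (array([0.5552, 0.1261, 0.0544]), 0.43)]
scene pan_pointer [(array([0.6355, 0.3487, 0.0955]), 0.66)]
top crank [(array([0.5579, 0.1265, 0.0482]), 0.74)]
top crank_knob [(array([0.5591, 0.049 , 0.1192]), 0.76), (array([0.5552, 0.1255, 0.0006]), 0.39)]
top crank_post [(array([0.556 , 0.1249, 0.1116]), 0.9)]
top pan_pointer [(array([0.6317, 0.3496, 0.0973]), 0.81)]
```

Emit:
jog_arm([
  [100,0,0,4,0],
  [100,0,0,4,0],
  [100,0,0,4,0],
  [100,0,0,4,0],
  [100,0,0,4,0],
  [100,0,0,0,0],
])

```text
t: 15.68
tcp_pos: [0.5755, 0.0544, 0.3807]
tool_rot: [0.653, 0.757, 0.016, 0.017]
force: [1.6, -0.0, 1.4]
finger_gap: 1.003
```

Emit:
jog_arm([
  [100,-1,0,-1.5,0],
  [100,-1,0,-1.5,0],
  [100,-0.5,0,-1.5,0],
  [100,-0.5,-0.1,-1.5,0],
  [100,0,-0.1,-1.5,0],
  [100,0,-0.1,-1.5,0],
  [100,0,-0.1,-1.5,0],
  [100,0,-0.1,-1.5,0],
])

```text
t: 16.35
tcp_pos: [0.5469, 0.0491, 0.2661]
tool_rot: [0.652, 0.757, 0.023, 0.028]
force: [1.5, -0.8, 0.6]
finger_gap: 1.002
```

Emit:
jog_arm([
  [100,0,0,0,-0.12],
  [100,0,0,0,-0.12],
  [100,0,0,0,-0.12],
  [100,0,0,0,-0.12],
  [100,0,0,0,-0.12],
  [100,0,0,0,-0.12],
  [100,0,0,0,-0.12],
  [100,0,0,0,-0.12],
])

```text
t: 17.02
tcp_pos: [0.5406, 0.0489, 0.2585]
tool_rot: [0.935, 0.353, 0.004, 0.029]
force: [-0.4, 1.0, -0.1]
finger_gap: 1.001
```

Emit:
jog_arm([
  [100,0,0,0,-0.12],
  [100,0,0,0,-0.12],
  [100,0,0,0,-0.12],
  [100,0,0,0,-0.12],
  [100,0,0,0,-0.12],
  [100,0,0,0,-0.12],
  [100,0,0,0,-0.12],
  [100,0,0,0,-0.12],
])

```text
t: 17.68
tcp_pos: [0.5381, 0.0495, 0.2564]
tool_rot: [0.99, -0.139, -0.011, 0.028]
force: [-0.0, 0.6, 0.2]
finger_gap: 1.002
```

Emit:
jog_arm([
  [100,0,0,0,-0.12],
  [100,0,0,0,-0.12],
  [100,0,0,0,-0.12],
  [100,0,0,0,0],
])

```text
t: 18.02
tcp_pos: [0.5373, 0.0495, 0.2553]
tool_rot: [0.946, -0.322, -0.016, 0.025]
force: [0.5, 0.2, -0.4]
finger_gap: 0.996
```

```bash
cat >> h.py <<'E'
def st():
    from scipy.spatial.transform import Rotation as R
    s=manip.sense();M=R.from_quat(s["tool_rot"]).as_matrix()
    print("tcp",s["tcp_pos"].round(4),"lean",M[:2,2].round(3),"jaw deg",np.degrees(np.arctan2(M[1,1],M[0,1])).round(1),"grasp pt",(s["tcp_pos"]-M[:,2]*.0187).round(4),"q",s["q"].round(2),"F",s["force"].round(1))
E
python3 -c "
from h import *
st()"
```

```text
tcp [0.5373 0.0495 0.2553] lean [-0.047 -0.037] jaw deg -127.6 grasp pt [0.5382 0.0502 0.274 ] q [-0.09  0.4   1.58 -0.04  1.2   2.15] F [ 0.5  0.2 -0.4]
```

Emit:
jog_arm([
  [100,0.5,0,-2.0,0],
  [100,0.5,0,-2.0,0],
  [100,0.4,0,-2.0,0],
  [100,0.3,0,-2.0,0],
  [100,0,0,0,0],
])

```text
t: 18.43
tcp_pos: [0.5557, 0.0494, 0.1742]
tool_rot: [0.949, -0.315, -0.013, 0.024]
force: [-0.7, 0.7, -0.6]
finger_gap: 1.002
```

```bash
python3 -c "
from h import *
st()"
```

```text
tcp [0.5557 0.0494 0.1742] lean [-0.04  -0.038] jaw deg -126.7 grasp pt [0.5564 0.0501 0.1929] q [-0.09  0.53  1.63 -0.05  1.02  2.15] F [-0.7  0.7 -0.6]
```

Emit:
jog_arm([
  [100,0,-0.1,-2.0,0],
  [100,-0.1,-0.1,-2.0,0],
  [100,-0.1,0,-1.5,0],
  [100,0,0,0,0],
])

```text
t: 18.77
tcp_pos: [0.5546, 0.0473, 0.1198]
tool_rot: [0.95, -0.31, -0.011, 0.024]
force: [0.4, 0.6, -0.2]
finger_gap: 1.0
```

```bash
python3 -c "
from h import *
st()"
```

```text
tcp [0.5546 0.0473 0.1198] lean [-0.036 -0.038] jaw deg -126.1 grasp pt [0.5553 0.0481 0.1385] q [-0.09  0.61  1.67 -0.05  0.89  2.14] F [ 0.4  0.6 -0.2]
```

Emit:
jog_arm([
  [100,0,0,-0.5,0],
  [50,0,0,0,0],
  [20,0,0,0,0],
  [0,0,0,0,0],
  [0,0,0,0,0],
  [0,0,0,0,0],
  [0,0,0,0,0],
], squeeze=20)

```text
t: 19.35
tcp_pos: [0.5581, 0.0473, 0.1205]
tool_rot: [0.951, -0.308, -0.006, 0.023]
force: [0.5, 0.2, -0.9]
finger_gap: 0.251
```

```bash
python3 -c "
from h import *
st()"
```

```text
tcp [0.5581 0.0473 0.1205] lean [-0.026 -0.039] jaw deg -125.9 grasp pt [0.5586 0.048  0.1392] q [-0.09  0.6   1.67 -0.05  0.89  2.14] F [ 0.5  0.2 -0.9]
```

Emit:
jog_arm([
  [0,-2.07,0.27,-0.1,0],
  [0,-1.93,0.8,-0.1,0],
  [0,-1.66,1.27,-0.1,0],
  [0,0,0,0,0],
])

```text
t: 19.68
tcp_pos: [0.5126, 0.0617, 0.1234]
tool_rot: [0.952, -0.305, 0.01, 0.027]
force: [1.5, 4.4, -4.4]
finger_gap: 0.244
```

```bash
python3 -c "
from h import *
st()"
```

```text
tcp [0.5126 0.0617 0.1234] lean [ 0.002 -0.057] jaw deg -125.6 grasp pt [0.5126 0.0628 0.1421] q [-0.06  0.55  1.8  -0.08  0.79  2.18] F [ 1.5  4.4 -4.4]
```

Emit:
jog_arm([
  [0,-1.54,1.41,-0.3,0],
  [0,-1.12,1.76,-0.3,0],
  [0,-0.63,1.99,-0.2,0],
  [0,0,0,0,0],
])

```text
t: 20.02
tcp_pos: [0.4789, 0.1036, 0.1219]
tool_rot: [0.953, -0.302, 0.013, 0.036]
force: [4.1, 1.9, -2.1]
finger_gap: 0.248
```

```bash
python3 -c "
from h import *
st()
for n in('scene','top'):
    p=snapshot(n)
    for k in('crank','pan_pointer','collar_mid','pan'):
        print(n,k,[(np.round(x['centre'],4),round(x['score'],2)) for x in models.pinpoint(p,k) if x['centre'][1]>0.03][:2])
"
```

```text
tcp [0.4789 0.1036 0.1219] lean [ 0.002 -0.076] jaw deg -125.2 grasp pt [0.4789 0.105  0.1406] q [ 0.03  0.53  1.86 -0.11  0.76  2.3 ] F [ 4.1  1.9 -2.1]
scene crank [(array([0.5555, 0.1243, 0.0509]), 0.62)]
scene pan_pointer [(array([0.6357, 0.3497, 0.1004]), 0.87)]
scene collar_mid [(array([0.6181, 0.3775, 0.1061]), 0.56)]
scene pan [(array([0.5176, 0.382 , 0.0686]), 0.79)]
top crank [(array([0.557 , 0.1277, 0.051 ]), 0.86)]
top pan_pointer [(array([0.6382, 0.3462, 0.1028]), 0.58)]
top collar_mid [(array([0.6209, 0.3826, 0.1062]), 0.46)]
top pan [(array([0.5158, 0.3758, 0.0711]), 0.94), (array([0.5604, 0.1259, 0.0651]), 0.53)]
```

Emit:
jog_arm([
  [0,-0.25,2.07,-0.2,0],
  [0,0.25,2.07,-0.2,0],
  [0,0.8,1.93,-0.1,0],
  [0,0,0,0,0],
])

```text
t: 20.85
tcp_pos: [0.4762, 0.1555, 0.1172]
tool_rot: [0.952, -0.304, -0.001, 0.048]
force: [2.6, 1.6, 1.1]
finger_gap: 0.247
```

```bash
python3 -c "
from h import *
st()"
```

```text
tcp [0.4762 0.1555 0.1172] lean [-0.032 -0.091] jaw deg -125.5 grasp pt [0.4768 0.1572 0.1358] q [ 0.14  0.56  1.8  -0.12  0.83  2.41] F [2.6 1.6 1.1]
```

Emit:
jog_arm([
  [0,0.75,1.5,0,0],
  [0,1.1,1.4,0,0],
  [0,0,0,0,0],
  [30,0,0,0,0],
  [60,0,0,0,0],
  [60,0,0,0,0],
  [60,0,0,0,0],
])

```text
t: 21.43
tcp_pos: [0.4915, 0.1805, 0.1146]
tool_rot: [0.951, -0.304, -0.007, 0.053]
force: [0.5, -0.1, 0.1]
finger_gap: 0.603
```

Emit:
jog_arm([
  [60,0,0,1,0],
  [60,0,0,2,0],
  [60,0,0,3,0],
  [60,0,0,3,0],
  [60,-1,0,3,0],
  [60,-1,0,3,0],
  [60,0,0,0,0],
])

```text
t: 22.02
tcp_pos: [0.4682, 0.177, 0.2717]
tool_rot: [0.95, -0.306, -0.01, 0.054]
force: [0.8, 0.1, -0.1]
finger_gap: 0.603
```

```bash
python3 - <<'E'
from h import *
st()
ps={n:snapshot(n) for n in('scene','top')}
for n,p in ps.items():
    for k in('crank','crank_post','crank_knob','pan_pointer','collar_mid','pan'):
        print(n,k,[(np.round(x['centre'],4),round(x['score'],2)) for x in models.pinpoint(p,k) if x['centre'][1]>0.03][:2])
a=cv2.resize(ps["scene"]["image"][170:300,280:480],None,fx=4,fy=4,interpolation=2)
cv2.imwrite("pics/end.png",a[:,:,::-1])
E
```

```text
tcp [0.4682 0.177  0.2717] lean [-0.052 -0.098] jaw deg -125.7 grasp pt [0.4692 0.1788 0.2903] q [ 0.19  0.35  1.63 -0.09  1.23  2.42] F [ 0.8  0.1 -0.1]
scene crank [(array([0.5556, 0.1255, 0.0524]), 0.71)]
scene crank_post [(array([0.5583, 0.1356, 0.1121]), 0.74), (array([0.6331, 0.3474, 0.1046]), 0.21)]
scene crank_knob [(array([0.4896, 0.1799, 0.117 ]), 0.74)]
scene pan_pointer [(array([0.6321, 0.3487, 0.104 ]), 0.72)]
scene collar_mid [(array([0.6159, 0.378 , 0.1029]), 0.44)]
scene pan [(array([0.5178, 0.3806, 0.0728]), 0.64)]
top crank [(array([0.5547, 0.1256, 0.0503]), 0.78)]
top crank_post [(array([0.5557, 0.1313, 0.1124]), 0.81)]
top crank_knob [(array([0.4942, 0.18  , 0.1164]), 0.84)]
top pan_pointer [(array([0.635 , 0.3479, 0.1049]), 0.6)]
top collar_mid [(array([0.6176, 0.3832, 0.1076]), 0.55), (array([0.5608, 0.1276, 0.0487]), 0.21)]
top pan [(array([0.5571, 0.1286, 0.069 ]), 0.51)]
```

View pics/end.png

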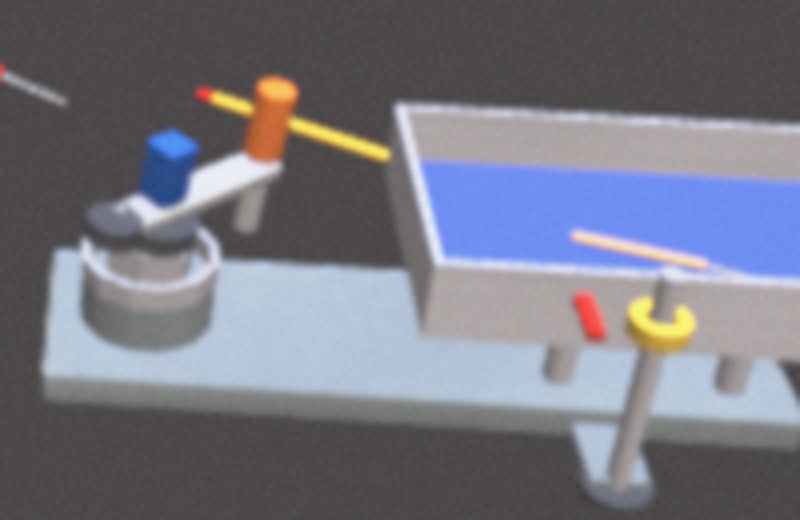

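Picture 7 shows the red pointer level with the collar: the network puts the pointer at 0.1045 and the collar at about 0.105. The blue post at px (170,165) leans to the right, though, so the crank is cocked a little on the drive. I'll press it home from above the post with shut fingers.

Emit:
jog_arm([
  [0,2.2,-1.3,-1,0],
  [0,2.2,-1.3,-1,0],
  [0,2.2,-1.3,-2,0],
  [0,2.2,-1.3,-2,0],
  [0,0.3,0,-2,0],
  [0,0,0,0,0],
  [0,0,0,0,0],
])

```text
t: 23.3
tcp_pos: [0.5625, 0.1229, 0.1834]
tool_rot: [0.951, -0.304, -0.012, 0.056]
force: [0.9, 0.4, 0.3]
finger_gap: -0.001
```

```bash
python3 -c "
from h import *
st();print(manip.sense()['finger_gap'])"
```

```text
tcp [0.5625 0.1229 0.1834] lean [-0.057 -0.099] jaw deg -125.5 grasp pt [0.5636 0.1248 0.202 ] q [ 0.07  0.55  1.55 -0.11  1.11  2.31] F [0.9 0.4 0.3]
-0.0005329997172858731
```

Emit:
jog_arm([
  [0,-0.2,0,-2,0],
  [0,-0.2,0,-1.6,0],
  [0,0,0,-0.8,0],
  [0,0,0,0,0],
])

```text
t: 23.63
tcp_pos: [0.5589, 0.1243, 0.1426]
tool_rot: [0.951, -0.304, -0.01, 0.055]
force: [-0.4, 0.5, 0.4]
finger_gap: -0.001
```

Emit:
jog_arm([
  [0,0,0,-0.5,0],
  [0,0,0,-0.4,0],
  [0,0,0,-0.3,0],
])

```text
t: 23.88
tcp_pos: [0.5607, 0.125, 0.1341]
tool_rot: [0.951, -0.303, -0.006, 0.054]
force: [-0.8, -3.9, 16.3]
finger_gap: -0.002
```

Emit:
jog_arm([
  [0,0,0,-0.3,0],
  [0,0,0,-0.3,0],
])

```text
t: 24.05
tcp_pos: [0.5635, 0.1231, 0.1339]
tool_rot: [0.952, -0.302, -0.002, 0.056]
force: [-3.1, -3.6, 13.7]
finger_gap: -0.001
```

Emit:
jog_arm([
  [0,0,0,1.5,0],
  [0,0,0,3,0],
  [0,0,0,4,0],
  [0,-2,0,4,0],
  [0,-3,0,3,0],
  [0,-3,0,3,0],
])

```text
t: 24.55
tcp_pos: [0.4864, 0.1217, 0.3191]
tool_rot: [0.952, -0.302, -0.003, 0.057]
force: [-0.4, 0.3, -0.2]
finger_gap: 0.002
```

```bash
python3 - <<'E'
from h import *
st()
ps={n:snapshot(n) for n in('scene','top')}
for n,p in ps.items():
    for k in('crank','crank_post','crank_knob','knob','pan_pointer','collar_mid'):
        print(n,k,[(np.round(x['centre'],4),round(x['score'],2)) for x in models.pinpoint(p,k) if x['centre'][1]>0.03][:1])
np.save("endpose.npy",ps["scene"]["image"])
# projected expectation for an upright home crank at (0.557,0.127,0.05), yaw 141 deg
p=ps["scene"];a=np.radians(140.5);im=p["image"].copy()
big=cv2.resize(im,None,fx=6,fy=6,interpolation=2)
def D(x,y,z): 
    X=[.5565+x*np.cos(a)-y*np.sin(a),.127+x*np.sin(a)+y*np.cos(a),.05+z];return ((proj(p,X)+.5)*6).astype(int)
def box(x0,x1,y0,y1,z0,z1,c):
    for z in(z0,z1): cv2.polylines(big,[np.array([D(x0,y0,z),D(x1,y0,z),D(x1,y1,z),D(x0,y1,z)])],True,c,1)
    for x in(x0,x1):
        for y in(y0,y1): cv2.line(big,D(x,y,z0).tolist(),D(x,y,z1).tolist(),c,1)
box(-.01,.01,-.01,.01,.046,.082,(255,255,0)); box(-.034,.088,-.011,.011,.035,.046,(0,255,0)); box(.069,.091,-.011,.011,.047,.093,(0,255,255))
c=D(0,0,.05); cv2.imwrite("pics/ovl.png",big[c[1]-260:c[1]+200,c[0]-240:c[0]+340,::-1])
E
```

```text
tcp [0.4864 0.1217 0.3191] lean [-0.04  -0.106] jaw deg -125.3 grasp pt [0.4872 0.1237 0.3376] q [ 0.08  0.29  1.58 -0.11  1.32  2.3 ] F [-0.4  0.3 -0.2]
scene crank [(array([0.5529, 0.1244, 0.0513]), 0.9)]
scene crank_post [(array([0.5557, 0.1305, 0.1135]), 0.72)]
scene crank_knob [(array([0.4875, 0.1743, 0.1211]), 0.65)]
scene knob [(array([0.4897, 0.1748, 0.0951]), 0.74)]
scene pan_pointer [(array([0.6357, 0.3497, 0.1042]), 0.88)]
scene collar_mid [(array([0.6178, 0.3771, 0.1082]), 0.68)]
top crank [(array([0.6337, 0.3469, 0.1047]), 0.71)]
top crank_post [(array([0.5583, 0.1234, 0.1114]), 0.93)]
top crank_knob [(array([0.5588, 0.1275, 0.07  ]), 0.39)]
top knob []
top pan_pointer [(array([0.6371, 0.348 , 0.1044]), 0.78)]
top collar_mid [(array([0.6182, 0.3824, 0.1052]), 0.54)]
```

View pics/ovl.png

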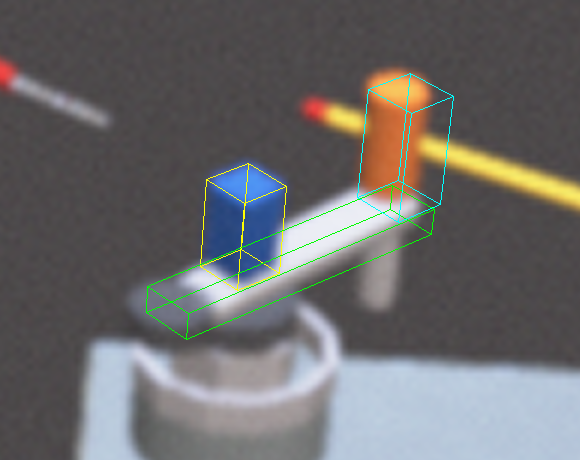

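Picture 8 shows the post and knob now nearly matching the outline of a seated, upright crank, at px (245,225) and (395,140). I'll clear the arm and fit the crank's pose to the masks numerically.

Emit:
jog_arm([
  [0,0,-4,0,0],
  [0,0,-4,0,0],
  [0,0,-4,0,0],
  [0,0,-4,0,0],
  [0,0,-4,0,0],
  [0,0,-4,0,0],
])

```text
t: 25.75
tcp_pos: [0.4868, -0.1183, 0.3151]
tool_rot: [0.954, -0.293, -0.005, 0.055]
force: [-0.0, 0.1, 0.2]
finger_gap: 0.004
```

```bash
cat > fit.py <<'E'
from h import *
from scipy.optimize import minimize
from scipy.spatial.transform import Rotation as R
ps=[snapshot(n) for n in("scene","top")]
box=np.array([[x,y,z] for x in(-.01,.01) for y in(-.01,.01) for z in(.046,.082)])
t=np.linspace(0,2*np.pi,24,endpoint=False)
cyl=np.array([[.08+.011*np.cos(a),.011*np.sin(a),z] for a in t for z in(.0475,.093)])
S=4
def masks(p):
    c=proj(p,[.525,.15,.115]).astype(int);o=c-40
    im=cv2.resize(p["image"][o[1]:o[1]+80,o[0]:o[0]+80],None,fx=S,fy=S,interpolation=cv2.INTER_CUBIC)
    h=cv2.cvtColor(im,cv2.COLOR_RGB2HSV);out=[]
    for lo,hi,X in(((100,120,50),(125,255,255),[.557,.127,.114]),((3,150,90),(19,255,255),[.495,.179,.12])):
        m=cv2.inRange(h,lo,hi);k,l,st_,ce=cv2.connectedComponentsWithStats(m)
        e=(proj(p,X)-o)*S
        i=1+min(range(k-1),key=lambda j:np.hypot(*(ce[j+1]-e))-st_[j+1,4]/200)
        out.append(cv2.GaussianBlur((l==i).astype(np.float32),(0,0),3))
    return o,out
MK=[masks(p) for p in ps]
def cost(v):
    x,y,z,yaw,a,b=v*np.array([.001,.001,.001,.02,.02,.02])+[.557,.127,.05,np.radians(142),0,0]
    M=(R.from_rotvec([a,b,0])*R.from_euler("z",yaw)).as_matrix();c=0
    for p,(o,ms) in zip(ps,MK):
        for P,m in zip((box,cyl),ms):
            q=np.array([proj(p,M@u+[x,y,z]) for u in P]);q=(q-o+.5)*S-.5
            r=np.zeros(m.shape,np.float32)
            cv2.fillConvexPoly(r,cv2.convexHull((q*16).round().astype(np.int32)),1,shift=4)
            c+=((cv2.GaussianBlur(r,(0,0),3)-m)**2).sum()/m.sum()
    return c+.002*(v[:2]**2).sum()
best=min((minimize(cost,v0,method="Nelder-Mead",options=dict(initial_simplex=np.vstack([v0]+[v0+2*e for e in np.eye(6)]),maxiter=500)) for v0 in(np.zeros(6),np.array([0,0,0,3.,2,2]))),key=lambda r:r.fun)
x=best.x;print("cost",best.fun,"dx,dy,dz mm",x[:3].round(2),"yaw",(142+np.degrees(x[3]*.02)).round(1),"tilt",(x[4:]*.02).round(3))
E
python3 fit.py; python3 -c "
from h import *
st()"
```

```text
cost 1239.195498550745 dx,dy,dz mm [-1.    0.37 -3.5 ] yaw 140.7 tilt [ 0.139 -0.026]
tcp [ 0.4876 -0.1225  0.3152] lean [-0.041 -0.105] jaw deg -124.7 grasp pt [ 0.4883 -0.1205  0.3337] q [-0.4   0.27  1.61 -0.12  1.25  1.81] F [ 0.3  0.4 -0.8]
```

```bash
sed -i 's/^MK=.*/MK=[masks(p) for p in ps]\nprint([[round(float(m.sum())) for m in ms] for _,ms in MK])\ncv2.imwrite("pics\/dbg.png",np.hstack([np.vstack([cv2.resize(p["image"][o[1]:o[1]+80,o[0]:o[0]+80],None,fx=S,fy=S,interpolation=cv2.INTER_CUBIC)[:,:,::-1],np.dstack([(m*255).astype(np.uint8) for m in (ms+[ms[0]])])[:220]]) for p,(o,ms) in zip(ps,MK)]))/; s/(3,150,90),(19,255,255)/(3,120,80),(22,255,255)/; s/st_\[j+1,4\]\/200/min(st_[j+1,4],800)\/20/' fit.py; python3 fit.py
```

```text
[[3111, 4058], [1347, 1489]]
cost 0.3896536579542064 dx,dy,dz mm [0.64 2.43 2.54] yaw 144.9 tilt [ 0.027 -0.018]
```

View pics/dbg.png

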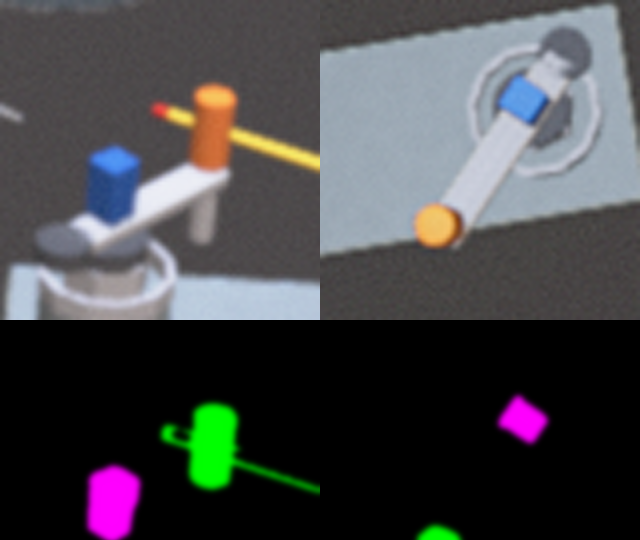

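Picture 9 (the debug view) shows good masks, but the pencil contaminates the knob's. I'll clean that up and compare with the earlier seated picture using the same fit, which cancels calibration bias.

```bash
sed -i 's/^ps=.*/import sys\nsc=snapshot("scene")\nif sys.argv[1]=="ref":\n    r=cv2.resize(cv2.imread("pics\/seated.png"),(200,150),interpolation=cv2.INTER_AREA)[:,:,::-1]; im=sc["image"].copy(); im[150:300,240:440]=r; sc=dict(sc,image=im)\nps=[sc]/; s/m=cv2.inRange(h,lo,hi);k/m=cv2.morphologyEx(cv2.inRange(h,lo,hi),cv2.MORPH_OPEN,np.ones((25,25)));k/; s/\.002\*(v\[:2\]/.02*(v[:2]/; s/^cv2.imwrite.*//' fit.py; python3 fit.py ref; python3 fit.py now
```

```text
[[2906, 3211]]
cost 0.20058029216294565 dx,dy,dz mm [0.02 0.08 3.81] yaw 140.0 tilt [-0.019  0.022]
[[2892, 3232]]
cost 0.20645955524541873 dx,dy,dz mm [-0.02  0.05  4.05] yaw 145.2 tilt [-0.006  0.022]
```

```bash
python3 -c "
from h import *
print(manip.sense()['t']);print(workorder.sign_off())"
```

```text
26.05
the job is handed in; nothing more can be done
None
```

The job is handed in at t ≈ 26 s, and my last checks showed the crank home on the drive and the pan at height. I fitted the largest crank onto the drive in one go, with the yaw read from the hex in the image, and let go. I then cranked clockwise by the knob for about one turn, re-gripping once.

- **Tilting on the way:** The gripper leaned as it moved and tilted the crank a little twice. Letting go and re-gripping, and later pressing lightly (about 16 N) on the post, put it right.
- **Crank:** A scene-camera fit puts it within 0.3 mm in height and 0.02 rad in tilt of where it was when first seated. The fit's absolute height read 4 mm high in both pictures, so I trust only that comparison. The network put its origin at 0.051 m, against 0.050 m for fully home.
- **Pan:** The pointer is at about 0.1044 m and the collar middle at about 0.1055 m. Single collar readings scattered from 0.103 to 0.108 m, but all are within the 5 mm allowed.
- **Robot and other things:** The arm is clear and touching nothing. I planned every move to stay clear of the jar, the beaker and the pan, but I did not measure the jar and beaker again at the end.

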